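# Stroke-test a safety contact strip

## Robot

A 6-joint arm with a two-finger parallel gripper is mounted at the origin on a cart in front of the work surface, level with it; the furniture and walls round the work are solid. World frame = base frame: x ahead of the robot, y to its left, z up, the work surface at z = 0. Lengths are in mm, angles in rad, forces in N, time in s.
With the tool pointing down it reaches from about 350 to 875 mm from the base axis. Payload 4.2 kg.
Tool frame: the origin (TCP) lies between the finger pads, 19 mm behind the fingertips; this is the grasp point; z points along the fingers, y is the line along which they close (so a half turn about z gives the same grasp; the last joint's range is limited). The gripper opens to 85 mm and grips with 20 to 120 N. Pads are 22 mm wide; open, the fingers measure 114 mm over their backs; the gripper's body (76 mm by 85 mm) begins 54 mm behind the grasp point. The pads swing forward as they close: fully open they stand 13 mm farther back than shut.
Start: joints at [-0.997, 0.385, 0.008, 0, -1.194, -0.259], TCP at [193.532, -594.26, 250.012] pointing down, gripper open.
Joint ranges: [-3.14, 3.14], [-1.21, 2.06], [-1.07, 1.41], [-3.16, 2.05], [-2.99, -0.16], [-3.1, 3.1]. Speed limits (rad/s): [2.79, 2.79, 3.14, 3.14, 3.14, 3.14].

## Interface

Orientations are given as a unit quaternion [x, y, z, w].
In Python, from bench import read_state, get_image, job_done, recognise, place_of gives the robot as it stands. The module is installed in compiled form; this text tells all that it offers.
- The arm moves only by the tool carry_out, never from a script. Its arguments are lists of equal length, an entry for each row: "slide": the shift along the tool's x, y, z in m, a list of three; "roll": the turn about the tool's z in degrees; "claw": the finger opening in m, from 0 to 0.0854. A call has 1 to 8 rows; each row is the pose to reach, as a shift and turn from the pose commanded when the call began, along the tool's axes at that moment; what a row does not reach only later rows make up. A row lasts 1/8 s, in which the tool goes at most 62.5 mm and 10.7 degrees, less where a joint would pass 70% of its speed; a pose out of reach is approached as far as the arm can. A call with a gripper value outside its range is refused whole. The fingers move at their own pace and stop on an object; the grip force is fixed at half the most. Time passes only in rows, so rows that repeat a pose let the fingers close. It gives the time, the measured TCP pose, the force, the opening and the grip force at its end, in the units of the state.
- read_state(): the state, without advancing time (a new reading comes with each control period).
- get_image(name): name is "scene" or "top"; returns a dict with "img" (400x640x3 uint8, red, green, blue), "z_map" (400x640 float32, mm along the optical axis (not along the pixel's ray), 0 where there is no reading), "mtx" (3x3 intrinsics, pixels), "world_from_camera" (4x4, takes a point from camera to world coordinates). Camera axes: x right, y up, looking along -z (the intrinsics and any distortion apply to the point x, -y, -z); pixel columns grow to the right and rows downward; lengths in mm; the calibration is good to about 2 mm. A picture is of the moment at which its call begins.
- job_done(): hands the job in; it is judged then, once.
Trained networks look in a picture, given as the dict that the camera call returned (one of the last four; its "shot" number tells which), for a name from the list of things; names that differ only in an ending like _2 or _b are one class to them, and where a whole thing is asked for, a point or a joint stands for the part that bears it (a point fixed in the world has none). Each returns a list of dicts, best first, with "conf" (0 to 1); they miss things now and then, are a little off and sometimes report something else, mostly with a low value. They report only what shows in the picture. A call takes as long as a camera call.
- recognise(picture, thing): "at" ([column, row] in pixels, amid what is visible of it).
- place_of(picture, thing): "at" ([column, row] in pixels: a listed point, or the origin of a listed thing).
The state is a dict: "clock": time; "joints": joint angles; "joint_vel": joint speeds; "joint_efforts": joint torques, N m; "position": TCP position; "ee_rot": TCP orientation; "contact_force": force on the tool from outside, world axes, zero at the start; "wrist_torque": the same for the moment, N m; "gripper_width": finger opening in mm; "grasp_force": force on a finger pad.
Only numpy, scipy, OpenCV 4.12 (cv2) and the standard library are available. Lean on these libraries where they do the work, as an engineer would, in place of code of your own. Each camera call takes 0.05 s, during which the arm holds its last target. There are 200 camera calls.

## Task

Test the bent safety contact strip: press its black sprung bar lightly with the fingertips at the end beside the grey junction box and stroke along the bar, round the bend, to the plain end, keeping it pressed part-way all the way without lifting off and never pushing it down to its stop. Then lift off clear so that the bar springs back up. Do not shift or pick up the strip, and leave the things around it where they are.

Things in the scene. Friction and masses are not known exactly. Their poses are not given: they have to be found in the camera images.
- strip: safety strip lying loose on the bench, 2.5 kg: aluminium channel 46 mm wide, 26 mm high, bent by 60 degrees in the middle (radius 100 mm, straight legs 90 mm), along it a sprung black round bar, diameter 22 mm, length 285 mm, top 41 mm above the bench. Origin: on the bench under the bar's middle (mark4); z up, +x to the outside of the bend (roughly away from the robot), +y to the junction box end
- trip_bar (a joint): how far the bar is pressed down, m: 0 is up, 0.008 is the hard stop. The whole bar sinks evenly wherever it is pressed; its springs take about 2.5 N to start it, about 1 N more per mm, and lift it again when it is released
- mark0 (a point): point on the bar's centre line, at the height of the top of the unpressed bar (41 mm above the bench); fixed to the channel, does not sink with the bar. Number 0 of a row of nine (mark0 to mark8) spaced about 33 mm along the bar; the end of the bar beside the grey junction box (44 x 44 x 33 mm), 12 mm inside the bar's end
- mark1 (a point): point on the bar's centre line, at the height of the top of the unpressed bar (41 mm above the bench); fixed to the channel, does not sink with the bar. Number 1 of a row of nine (mark0 to mark8) spaced about 33 mm along the bar
- mark2 (a point): point on the bar's centre line, at the height of the top of the unpressed bar (41 mm above the bench); fixed to the channel, does not sink with the bar. Number 2 of a row of nine (mark0 to mark8) spaced about 33 mm along the bar
- mark3 (a point): point on the bar's centre line, at the height of the top of the unpressed bar (41 mm above the bench); fixed to the channel, does not sink with the bar. Number 3 of a row of nine (mark0 to mark8) spaced about 33 mm along the bar
- mark4 (a point): point on the bar's centre line, at the height of the top of the unpressed bar (41 mm above the bench); fixed to the channel, does not sink with the bar. Number 4 of a row of nine (mark0 to mark8) spaced about 33 mm along the bar
- mark5 (a point): point on the bar's centre line, at the height of the top of the unpressed bar (41 mm above the bench); fixed to the channel, does not sink with the bar. Number 5 of a row of nine (mark0 to mark8) spaced about 33 mm along the bar
- mark6 (a point): point on the bar's centre line, at the height of the top of the unpressed bar (41 mm above the bench); fixed to the channel, does not sink with the bar. Number 6 of a row of nine (mark0 to mark8) spaced about 33 mm along the bar
- mark7 (a point): point on the bar's centre line, at the height of the top of the unpressed bar (41 mm above the bench); fixed to the channel, does not sink with the bar. Number 7 of a row of nine (mark0 to mark8) spaced about 33 mm along the bar
- mark8 (a point): point on the bar's centre line, at the height of the top of the unpressed bar (41 mm above the bench); fixed to the channel, does not sink with the bar. Number 8 of a row of nine (mark0 to mark8) spaced about 33 mm along the bar; the plain end, 12 mm inside the bar's end
- gland: grey ribbed cable gland, 24 mm wide, 34 mm tall, standing in the inside of the strip's bend; origin under its centre
- terminal: white terminal block, 22 x 60 x 18 mm, lying in the inside of the strip's bend; origin under its centre
- tape: black roll of tape lying flat, 64 mm across, 19 mm high; origin under its centre
- glue: white glue bottle with a pointed cap, 45 mm across, 140 mm tall, standing; origin under its centre
- screwdriver: small screwdriver, 134 mm long, lying; origin under its centre

How it is judged (in metres and radians):
On the way, in this order (a step that is already met when the one before it is completed fails the run):
1. the fingertips press the bar down at least 0.8 mm with the TCP within 20 mm (from above) of mark0 (horizontal distance between the grasp point and mark0 below 0.02 m and value of joint trip_bar above 0.0008 m and contact force between the fingers and strip above 0.3 N), for 0.1 s.
2. the fingertips press the bar down at least 0.8 mm with the TCP within 13 mm (from above) of mark1 (horizontal distance between the grasp point and mark1 below 0.013 m and value of joint trip_bar above 0.0008 m and contact force between the fingers and strip above 0.3 N).
3. the fingertips press the bar down at least 0.8 mm with the TCP within 13 mm (from above) of mark2 (horizontal distance between the grasp point and mark2 below 0.013 m and value of joint trip_bar above 0.0008 m and contact force between the fingers and strip above 0.3 N).
4. the fingertips press the bar down at least 0.8 mm with the TCP within 13 mm (from above) of mark3 (horizontal distance between the grasp point and mark3 below 0.013 m and value of joint trip_bar above 0.0008 m and contact force between the fingers and strip above 0.3 N).
5. the fingertips press the bar down at least 0.8 mm with the TCP within 13 mm (from above) of mark4 (horizontal distance between the grasp point and mark4 below 0.013 m and value of joint trip_bar above 0.0008 m and contact force between the fingers and strip above 0.3 N).
6. the fingertips press the bar down at least 0.8 mm with the TCP within 13 mm (from above) of mark5 (horizontal distance between the grasp point and mark5 below 0.013 m and value of joint trip_bar above 0.0008 m and contact force between the fingers and strip above 0.3 N).
7. the fingertips press the bar down at least 0.8 mm with the TCP within 13 mm (from above) of mark6 (horizontal distance between the grasp point and mark6 below 0.013 m and value of joint trip_bar above 0.0008 m and contact force between the fingers and strip above 0.3 N).
8. the fingertips press the bar down at least 0.8 mm with the TCP within 13 mm (from above) of mark7 (horizontal distance between the grasp point and mark7 below 0.013 m and value of joint trip_bar above 0.0008 m and contact force between the fingers and strip above 0.3 N).
9. the fingertips press the bar down at least 0.8 mm with the TCP within 20 mm (from above) of mark8 (horizontal distance between the grasp point and mark8 below 0.02 m and value of joint trip_bar above 0.0008 m and contact force between the fingers and strip above 0.3 N), for 0.1 s.
At the end, for the whole second after the job is handed in: The bar was stroked from mark0 to mark8 and is up again (pressed less than 0.8 mm), the strip is at rest with its ends within 10 mm of where they were, and the loose things around it are within 15 mm of where they were (value of joint trip_bar below 0.0008 m and not (distance of mark0 from where it was at the start of the episode above 0.01 m) and not (distance of mark8 from where it was at the start of the episode above 0.01 m) and linear speed of strip below 0.01 m/s and distance of each of gland, terminal, tape, glue, screwdriver from where it was at the start of the episode below 0.015 m); the robot touches nothing.
It fails at once if the bar is pushed to its stop (more than 7.2 mm of its 8 mm) (value of joint trip_bar above 0.0072 m).
It fails at once if the fingertips are off the bar (pressed less than 0.3 mm) while low over its middle part: TCP within 20 mm of one of mark2 to mark6 seen from above and less than 35 mm above it (value of joint trip_bar below 0.0003 m and z of the grasp point in the frame of strip below 0.076 m and (horizontal distance between the grasp point and mark2 below 0.02 m or horizontal distance between the grasp point and mark3 below 0.02 m or horizontal distance between the grasp point and mark4 below 0.02 m or horizontal distance between the grasp point and mark5 below 0.02 m or horizontal distance between the grasp point and mark6 below 0.02 m)).
It fails at once if the strip is shifted or lifted by more than 10 mm (distance of any of mark0, mark8 from where it was at the start of the episode above 0.01 m).
It fails at once if one of the loose things around the strip is moved or lifted by more than 15 mm (distance of any of gland, terminal, tape, glue, screwdriver from where it was at the start of the episode above 0.015 m).
It also fails if it takes over 51 s, if anything falls off the work surface, if the arm or the gripper's body presses on something with over 40 N, if the wrist force passes 120 N, or if a joint passes its speed limit or range.

## Working session

There is one attempt and no reset: what is moved stays moved. The work goes in short steps, Python scripts to look and compute and a tool call to move; the robot and the scene stay as the last step left them, time stands still between calls to the robot, and variables do not carry over. Pictures are saved under pics/ and viewed, at most 10 in all, crops included, and the job is handed in when it is done.

Besides the shell and the picture viewer there is one more tool, called after ">>>" by a JSON object that holds its "op" and its "data", one argument or row to a line. carry_out: Moves the arm, as the interface text tells. Its arguments: {"type":"object","properties":{"slide":{"type":"array"},"roll":{"type":"array"},"claw":{"type":"array"}},"required":["slide","roll","claw"]}

```bash
mkdir -p pics; cat > h.py <<'E'
import numpy as np, cv2
from bench import *
def world(p,uv,z=None):
    """pixel -> world; z given: intersect with plane z, else use depth"""
    K=p["mtx"];T=np.array(p["world_from_camera"]);u,v=uv
    d=np.array([(u-K[0][2])/K[0][0],-(v-K[1][2])/K[1][1],-1.])
    if z is None:
        s=p["z_map"][int(round(v)),int(round(u))]
    else:
        r=T[:3,:3]@d; s=(z-T[2,3])/r[2]
    return (T@np.append(d*s,1))[:3]
def save(p,n): cv2.imwrite("pics/"+n,cv2.cvtColor(p["img"],cv2.COLOR_RGB2BGR))
E
python3 - <<'E'
from h import *
s=read_state();print(s)
for c in("top","scene"):
    p=get_image(c);save(p,c+"1.png")
    print(c,np.round(p["world_from_camera"],2).tolist())
    for n in ["mark%d"%i for i in range(9)]+["gland","terminal","tape","glue","screwdriver","strip"]:
        for r in place_of(p,n)[:2]:
            z=41 if n[:4]=="mark" else 0
            print(n,round(r["conf"],2),np.round(r["at"]),world(p,r["at"],z).round(1),world(p,r["at"]).round(1))
E
```

```text
{'clock': 0.0, 'joints': array([-9.97422946e-01,  3.85585013e-01,  6.61026763e-03, -5.21015085e-04,
       -1.19398867e+00, -2.58583840e-01]), 'joint_vel': array([-1.07026894e-03, -3.86302151e-05, -1.62241533e-03, -1.16090201e-03,
        1.29915382e-03, -1.62722110e-03]), 'joint_efforts': array([-2.43239474e-04, -3.92286980e+01,  1.88405192e+01,  4.18643117e+00,
       -4.58713665e-03,  1.17850144e-05]), 'position': array([ 193.35536682, -593.76289433,  248.89500124]), 'ee_rot': array([-1.56650688e-01,  9.87653446e-01,  1.08898113e-03, -2.16365218e-04]), 'contact_force': array([-1.5789588 , -0.24219128,  0.07446663]), 'wrist_torque': array([-0.00350327, -0.0202543 ,  0.02469799]), 'grasp_force': 0.0, 'gripper_width': 85.54451941624015}
top [[0.02, 0.98, -0.17, 390.51], [-1.0, 0.02, 0.01, -49.32], [0.01, 0.17, 0.98, 1165.81], [0.0, 0.0, 0.0, 1.0]]
mark0 0.88 [303. 169.] [661.  -14.4  41. ] [662.1 -14.3  36.3]
mark0 0.84 [278. 177.] [638.6  50.2  41. ] [639.   50.4  39.1]
mark1 0.88 [303. 169.] [661.  -14.4  41. ] [662.1 -14.3  36.3]
mark1 0.84 [278. 177.] [638.6  50.2  41. ] [639.   
[... 2410 characters left out ...]
 [330. 181.] [ 622.7 -104.    41. ] [ 654.4 -150.7    1. ]
mark7 0.9 [304. 193.] [649.9 -19.7  41. ] [651.3 -21.4  39.3]
mark7 0.89 [330. 181.] [ 622.7 -104.    41. ] [ 654.4 -150.7    1. ]
mark8 0.9 [304. 193.] [649.9 -19.7  41. ] [651.3 -21.4  39.3]
mark8 0.89 [330. 181.] [ 622.7 -104.    41. ] [ 654.4 -150.7    1. ]
gland 0.66 [313. 223.] [584.4  29.7   0. ] [581.8  33.1   3.8]
gland 0.5 [296. 201.] [679.8 -16.7  -0. ] [134.7 614.7 656.2]
tape 0.73 [312. 218.] [596.3  15.4   0. ] [579.9  36.7  23.3]
tape 0.51 [362. 154.] [ 654.7 -347.9    0. ] [ 643.  -326.3   14.8]
glue 0.58 [245. 311.] [536.4 328.2   0. ] [524.2 336.9  19.9]
strip 0.82 [300. 205.] [657.9  -8.8   0. ] [642.4   9.6  19.4]
```

View pics/top1.png

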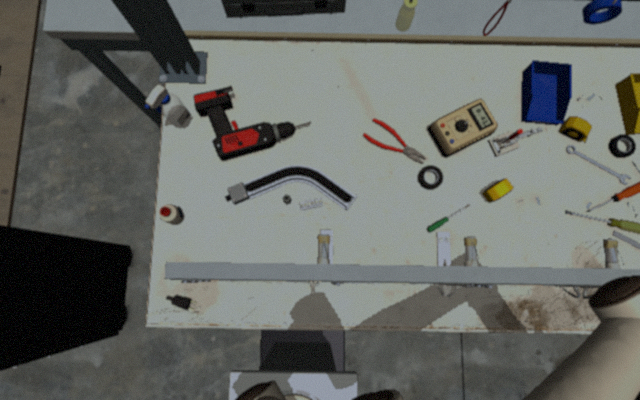

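View pics/scene1.png

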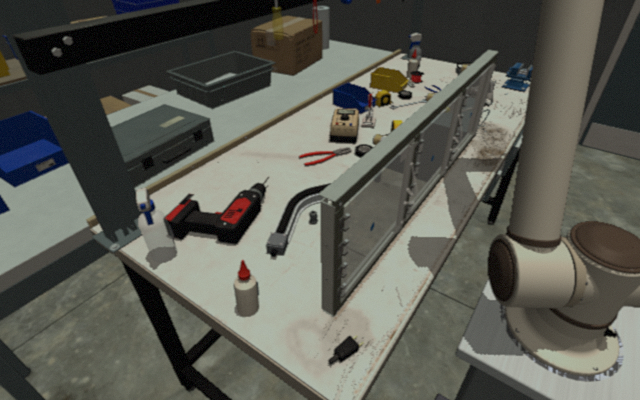

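Top view: the strip has its junction box at about (237,192), the bend at about (295,172) and the plain end at about (350,203). The gland is at (287,199) and the terminal at (311,204). A fence with a top rail crosses the picture at row 270, between the robot and the strip. The scene view confirms a tall screen that the arm has to reach over. I'll fit the strip's model next and measure the fence.

```bash
cat > fit.py <<'E'
from h import *
from scipy.optimize import least_squares
def local(s):
    """centre line in strip frame; s arc length from mark4, + towards box"""
    s=np.asarray(s,float);a=np.clip(s/100,-np.pi/6,np.pi/6);e=s-100*a
    return np.stack([-100+100*np.cos(a)-e*np.sin(a),100*np.sin(a)+e*np.cos(a)],-1)
def place(q,s):
    c,n=np.cos(q[2]),np.sin(q[2]);l=local(s)
    return l@np.array([[c,n],[-n,c]])+q[:2]
S=np.linspace(-142,142,285)
def bar_pts(p,zl=33):
    K=p["mtx"];T=np.array(p["world_from_camera"]);v,u=np.mgrid[0:400,0:640]
    Z=p["z_map"];P=np.stack([(u-K[0][2])/K[0][0]*Z,-(v-K[1][2])/K[1][1]*Z,-Z],-1)@T[:3,:3].T+T[:3,3]
    return P,(Z>0)
def fit(pts,q0):
    f=lambda q:np.min(np.linalg.norm(pts[:,None]-place(q,S)[None],axis=2),axis=1)
    r=least_squares(f,q0,loss="soft_l1",f_scale=4);return r.x,np.sqrt(np.mean(f(r.x)**2))
E
python3 - <<'E'
from fit import *
p=get_image("top");P,ok=bar_pts(p)
g=p["img"].max(axis=2)
reg=np.zeros_like(ok);reg[155:215,222:362]=1
m=reg&ok&(g<60)&(P[...,2]>22)&(P[...,2]<50)
lab=cv2.connectedComponentsWithStats(m.astype(np.uint8))
i=1+np.argmax(lab[2][1:,4]);m=lab[1]==i
print(m.sum(),lab[2][i],np.percentile(P[m][:,2],[5,25,50,75,95]))
v,u=np.nonzero(m)
pts=np.array([world(p,(a,b),36)[:2] for a,b in zip(u,v)])
for n,X in(("plane",pts),("depth",P[m][:,:2])):
    q,e=fit(X,[650,-6,0.1]);print(n,q.round(3),e)
# width-restricted: extent along
q,e=fit(pts,[650,-6,0.1])
d=np.linalg.norm(pts[:,None]-place(q,S)[None],axis=2);print("s range",S[d.argmin(1)].min(),S[d.argmin(1)].max())
F=ok&(P[...,2]>60)&(P[...,0]>150)&(P[...,0]<560)&(P[...,1]>-500)&(P[...,1]<320)
F[:225]=0;F[285:]=0
print("fence",np.percentile(P[F],[2,50,98],axis=0).round())
im=p["img"].copy();T=np.linalg.inv(p["world_from_camera"]);K=np.array(p["mtx"])
def pix(w):
    c=T[:3,:3]@w+T[:3,3];return K[0,0]*c[0]/-c[2]+K[0,2],-K[1,1]*c[1]/-c[2]+K[1,2]
big=cv2.resize(im[150:220,220:365],None,fx=5,fy=5,interpolation=cv2.INTER_CUBIC);b2=big.copy()
for w in place(q,np.linspace(130.5,-130.5,9)):
    a,b=pix(np.array([*w,41]));cv2.circle(b2,(int((a-220+.5)*5),int((b-150+.5)*5)),5,(255,0,0),1)
big=np.vstack([np.clip(big.astype(int)*2,0,255).astype(np.uint8)[:290],b2[:310]])
cv2.imwrite("pics/crop.png",big[...,::-1])
print(place(q,np.linspace(130.5,-130.5,9)).round(1).tolist())
E
```

```text
836 [245 168 107  34 836] [33.31356833 36.85175965 38.96387651 40.73274569 42.99928464]
plane [ 6.5608e+02 -7.4900e+00 -9.3000e-02] 5.676663357362477
depth [ 6.55195e+02 -7.76300e+00 -9.30000e-02] 5.395093304234669
s range -142.0 142.0
fence [[ 376. -488.  243.]
 [ 395. -140.  300.]
 [ 460.  222.  535.]]
[[614.7, 114.5], [628.4, 84.9], [642.0, 55.2], [653.8, 24.9], [656.1, -7.5], [647.9, -38.9], [630.7, -66.6], [611.8, -93.2], [592.9, -119.8]]
```

View pics/crop.png

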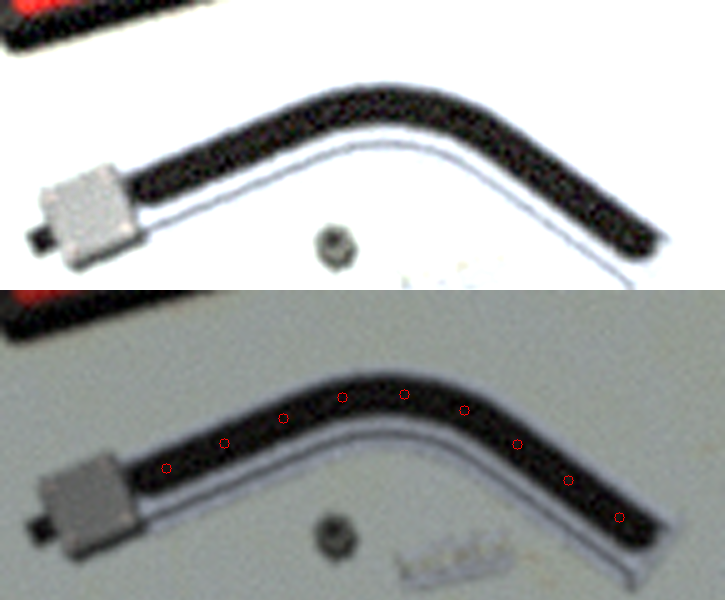

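The fit matches the picture: the marks lie on the bar's centre line, and the bar has rounded ends beyond its 285 mm. The fence rail needs a better height, so I'll raise the arm well clear first and measure it along the way.

>>> {"op": "carry_out", "data": {
  "slide": [
    [0,0,-0.06],
    [0,0,-0.12],
    [0,0,-0.18],
    [0,0,-0.22],
    [0,0,-0.22]
  ],
  "roll": [0,0,0,0,0],
  "claw": [0,0,0,0,0]
}}

```text
clock: 2.28
position: [193.5, -594.8, 474.4]
ee_rot: [-0.157, 0.988, -0.004, 0.001]
contact_force: [0.8, -0.1, 0.1]
gripper_width: 0.2
grasp_force: 0.0
```

```bash
cat >> fit.py <<'E'
from scipy.spatial.transform import Rotation as R
def slide(tgt,yaw=0):
    s=read_state();r=R.from_quat(s["ee_rot"]);return (r.inv().apply(np.array(tgt)-s["position"])/1000).round(4)
E
python3 - <<'E'
from fit import *
p=get_image("top");P,ok=bar_pts(p)
for c in (200,250,300,400,450):
    print(c,[P[r,c].round().astype(int).tolist() for r in range(256,290,3)])
s=read_state();print(s["position"],s["joints"].round(3),R.from_quat(s["ee_rot"]).as_matrix().round(3).tolist(),s["gripper_width"],s["contact_force"])
print(slide([625,-400,470]),slide([625,105,470]))
E
```

```text
200 [[433, 249, 4], [425, 249, 1], [411, 173, 297], [405, 172, 299], [399, 172, 300], [393, 171, 301], [388, 171, 301], [382, 171, 300], [375, 200, 181], [364, 246, 1], [357, 245, 3], [349, 244, 3]]
250 [[435, 120, -2], [427, 119, 4], [419, 120, 0], [406, 76, 297], [401, 76, 298], [395, 75, 300], [389, 75, 299], [384, 75, 299], [378, 78, 277], [366, 117, 1], [359, 116, 3], [351, 117, -3]]
300 [[437, -10, -4], [429, -10, 1], [421, -10, 3], [408, -21, 300], [402, -21, 300], [396, -21, 300], [391, -21, 299], [385, -21, 301], [379, -21, 295], [368, -12, 0], [360, -12, 2], [353, -12, -1]]
400 [[441, -271, 0], [433, -271, 0], [391, -49, 1166], [411, -214, 299], [405, -213, 301], [399, -214, 298], [394, -213, 300], [388, -213, 301], [382, -213, 300], [372, -270, 1], [364, -269, 1], [357, -269, 2]]
450 [[443, -402, -1], [435, -401, 0], [427, -400, 5], [420, -399, 5], [407, -311, 299], [401, -310, 301], [395, -310, 298], [389, -309, 301], [384, -310, 298], [378, -317, 273], [369, -353, 152], [363, -355, 146]]
[ 193.68174116 -594.34865097  471.38140542] [-0.997  0.334  0.468 -0.    -1.701 -0.259] [[-0.951, -0.31, 0.002], [-0.31, 0.951, -0.003], [-0.001, -0.003, -1.0]] 0.2647022204736838 [ 1.39734988 -0.05778468 -0.73639172]
[-0.4703  0.0512  0.0017] [-6.267e-01  5.314e-01  4.000e-04]
```

>>> {"op": "carry_out", "data": {
  "slide": [
    [-0.02,0.018,0],
    [-0.06,0.053,0],
    [-0.1,0.088,0],
    [-0.145,0.127,0],
    [-0.19,0.167,0],
    [-0.235,0.206,0],
    [-0.28,0.246,0],
    [-0.32,0.281,0]
  ],
  "roll": [0,0,0,0,0,0,0,0],
  "claw": [0,0,0,0,0,0,0,0]
}}

```text
clock: 3.32
position: [411.0, -225.8, 468.3]
ee_rot: [-0.157, 0.988, 0.001, -0.001]
contact_force: [0.8, 0.2, -0.3]
gripper_width: 0.1
grasp_force: 0.0
```

>>> {"op": "carry_out", "data": {
  "slide": [
    [-0.045,0.039,0],
    [-0.09,0.079,0],
    [-0.135,0.118,0],
    [-0.18,0.157,0],
    [-0.225,0.197,0],
    [-0.26,0.228,0],
    [-0.29,0.254,0],
    [-0.3,0.263,0]
  ],
  "roll": [0,0,0,0,0,0,0,0],
  "claw": [0,0,0,0,0,0,0,0]
}}

```text
clock: 4.32
position: [615.2, 117.1, 466.4]
ee_rot: [-0.158, 0.987, -0.0, -0.003]
contact_force: [-0.9, -0.8, 0.4]
gripper_width: 0.2
grasp_force: 0.0
```

```bash
python3 - <<'E'
from fit import *
p=get_image("scene");save(p,"scene2.png")
s=read_state();print(s["clock"],s["position"],s["joints"].round(3),R.from_quat(s["ee_rot"]).as_matrix().round(3).tolist(),s["gripper_width"],s["contact_force"])
print(slide([614.7,114.5,150]))
E
```

```text
4.375 [615.55761105 117.34432118 466.64393425] [ 4.460e-01  3.410e-01  4.660e-01 -1.000e-03 -1.701e+00 -1.700e+00] [[-0.95, -0.312, -0.005], [-0.312, 0.95, -0.001], [0.005, 0.0, -1.0]] -0.19095324641941075 [ 0.32279764  0.93399125 -0.03986511]
[ 1.000e-04 -2.500e-03  3.166e-01]
```

View pics/scene2.png

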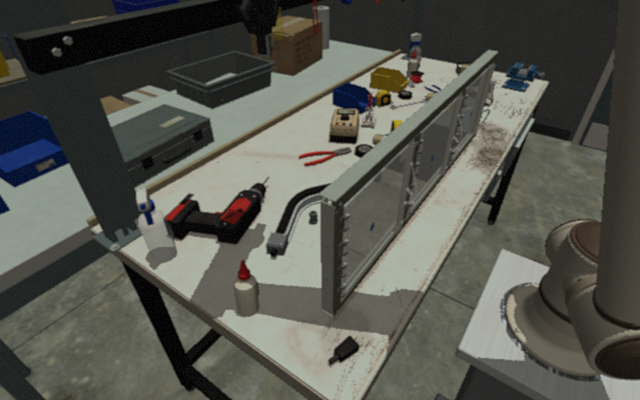

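The gripper is above the strip at about (260,25) in this view, and the fence is clear below it. Descending.

>>> {"op": "carry_out", "data": {
  "slide": [
    [0,0,0.03],
    [0,-0.002,0.07],
    [0,-0.002,0.12],
    [0,-0.002,0.17],
    [0,-0.002,0.22],
    [0,-0.002,0.27],
    [0,-0.002,0.3],
    [0,-0.002,0.315]
  ],
  "roll": [0,0,0,0,0,0,0,0],
  "claw": [0,0,0,0,0,0,0,0]
}}

```text
clock: 5.38
position: [613.8, 111.6, 153.2]
ee_rot: [-0.156, 0.988, -0.0, -0.002]
contact_force: [-0.5, 0.5, -0.5]
gripper_width: 0.1
grasp_force: 0.0
```

>>> {"op": "carry_out", "data": {
  "slide": [
    [0,0,0.02],
    [0,0,0.04],
    [0,0,0.055],
    [0,0,0.065],
    [0,0,0.07],
    [0,0,0.07]
  ],
  "roll": [0,0,0,0,0,0],
  "claw": [0,0,0,0,0,0]
}}

```text
clock: 6.12
position: [615.4, 113.1, 85.1]
ee_rot: [-0.157, 0.988, -0.0, 0.0]
contact_force: [-0.6, -0.0, -0.4]
gripper_width: 0.2
grasp_force: 0.0
```

```bash
python3 - <<'E'
from fit import *
p=get_image("top");save(p,"t3.png");q=get_image("scene")
a=cv2.resize(p["img"][140:225,215:375],None,fx=4,fy=4,interpolation=cv2.INTER_CUBIC)
b=cv2.resize(q["img"][90:300,200:420],None,fx=3,fy=3)[:,:640]
b=cv2.resize(q["img"][150:280,230:390],None,fx=4,fy=4)[:260]
cv2.imwrite("pics/c3.png",np.vstack([a,b])[...,::-1][:600])
for i in range(3):
    s=read_state();print(s["clock"],s["position"],s["contact_force"]);get_image("top")
print(s["joints"].round(3),s["ee_rot"],slide([614.7,114.5,65]))
E
```

```text
6.225 [615.6510972  113.21310541  85.59342708] [-0.42848086  0.13192353  0.15336011]
6.275 [615.65815015 113.28136146  85.66185085] [-0.67333181  0.29495929 -0.09371582]
6.325 [615.61888322 113.24257139  85.64178613] [-0.14975809 -0.27976594 -0.24732834]
[ 0.44   0.539 -0.189  0.    -0.841 -1.696] [-1.56830891e-01  9.87625277e-01  1.17957542e-04  6.08400116e-04] [0.0004 0.0015 0.0206]
```

View pics/c3.png

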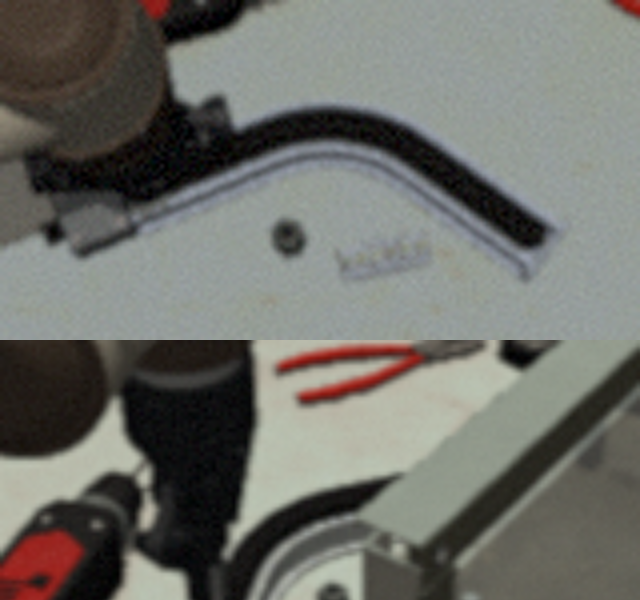

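The gripper stands over the bar next to the junction box (crop about (150,190)), as planned. Next I'll come down gently and feel for contact.

>>> {"op": "carry_out", "data": {
  "slide": [
    [0,0.001,0.01],
    [0,0.001,0.018],
    [0,0.001,0.022],
    [0,0.001,0.023],
    [0,0.001,0.023],
    [0,0.001,0.023]
  ],
  "roll": [0,0,0,0,0,0],
  "claw": [0,0,0,0,0,0]
}}

```text
clock: 7.12
position: [615.1, 114.1, 62.3]
ee_rot: [-0.157, 0.988, 0.0, 0.0]
contact_force: [-0.3, -0.2, 0.8]
gripper_width: -0.0
grasp_force: 0.0
```

>>> {"op": "carry_out", "data": {
  "slide": [
    [0,0,0.001],
    [0,0,0.001],
    [0,0,0.001]
  ],
  "roll": [0,0,0],
  "claw": [0,0,0]
}}

```text
clock: 7.5
position: [614.9, 114.0, 61.0]
ee_rot: [-0.157, 0.988, 0.0, 0.0]
contact_force: [0.8, -0.1, -0.4]
gripper_width: -0.0
grasp_force: 0.0
```

>>> {"op": "carry_out", "data": {
  "slide": [
    [0,0,0.001],
    [0,0,0.001],
    [0,0,0.001]
  ],
  "roll": [0,0,0],
  "claw": [0,0,0]
}}

```text
clock: 7.88
position: [614.9, 114.0, 60.0]
ee_rot: [-0.157, 0.988, -0.0, -0.0]
contact_force: [-0.2, -0.1, -0.2]
gripper_width: 0.2
grasp_force: 0.0
```

>>> {"op": "carry_out", "data": {
  "slide": [
    [0,0,0.001],
    [0,0,0.001],
    [0,0,0.001]
  ],
  "roll": [0,0,0],
  "claw": [0,0,0]
}}

```text
clock: 8.25
position: [615.0, 114.1, 59.4]
ee_rot: [-0.157, 0.988, 0.0, 0.0]
contact_force: [-1.1, -0.4, 3.6]
gripper_width: 0.1
grasp_force: 1.5
```

>>> {"op": "carry_out", "data": {
  "slide": [
    [0,0,0.001],
    [0,0,0.0015],
    [0,0,0.0015]
  ],
  "roll": [0,0,0],
  "claw": [0,0,0]
}}

```text
clock: 8.62
position: [615.1, 114.0, 57.7]
ee_rot: [-0.157, 0.988, -0.0, 0.0]
contact_force: [-1.4, 0.1, 3.3]
gripper_width: -0.2
grasp_force: 2.3
```

```bash
python3 - <<'E'
from fit import *
for i in range(4):
    s=read_state();print(s["clock"],s["position"].round(2),s["contact_force"].round(2),s["grasp_force"]);get_image("top")
E
```

```text
8.625 [615.07 114.04  57.72] [-1.36  0.07  3.26] 2.2543157637119293
8.675 [615.03 114.06  57.71] [-1.33 -0.77  4.92] 2.2587381675839424
8.725 [615.02 114.05  57.67] [-1.95 -0.96  5.38] 2.267240881919861
8.775 [615.03 114.03  57.66] [-1.42  0.28  4.62] 2.277006134390831
```

>>> {"op": "carry_out", "data": {
  "slide": [
    [0,0,0.001],
    [0,0,0.0015],
    [0,0,0.0015],
    [0,0,0.0015]
  ],
  "roll": [0,0,0,0],
  "claw": [0,0,0,0]
}}

```text
clock: 9.32
position: [615.1, 114.1, 56.3]
ee_rot: [-0.157, 0.988, -0.0, 0.0]
contact_force: [-1.7, 0.9, 5.3]
gripper_width: -0.1
grasp_force: 2.9
```

```bash
python3 - <<'E'
from fit import *
s=read_state();print(s["clock"],s["position"].round(2),s["contact_force"].round(2),s["grasp_force"])
r=R.from_quat([-0.157,0.988,0,0]).as_matrix()[:2,:2]
q=[656.08,-7.49,-.093]
w=place(q,np.linspace(130.5,-130.5,57))   # 4.66 mm steps, 8 per call
t=(w-w[0])@r/1000
for k in range(0,56,8): print(w[k+8].round(1),(t[k+1:k+9]-t[k]).round(4).tolist())
E
```

```text
9.325 [615.08 114.06  56.32] [-1.73  0.9   5.26] 2.938900552690029
[630.3  80.7] [[-0.0005, -0.0046], [-0.0011, -0.0093], [-0.0016, -0.0139], [-0.0021, -0.0185], [-0.0027, -0.0231], [-0.0032, -0.0278], [-0.0038, -0.0324], [-0.0043, -0.037]]
[645.9  46.8] [[-0.0005, -0.0046], [-0.0011, -0.0093], [-0.0016, -0.0139], [-0.0021, -0.0185], [-0.0027, -0.0231], [-0.0032, -0.0278], [-0.0038, -0.0324], [-0.0043, -0.037]]
[656.1  11.1] [[-0.0005, -0.0046], [-0.0009, -0.0093], [-0.0011, -0.0139], [-0.001, -0.0186], [-0.0007, -0.0232], [-0.0003, -0.0279], [0.0005, -0.0325], [0.0014, -0.0371]]
[652.6 -25.8] [[0.0011, -0.0045], [0.0025, -0.009], [0.004, -0.0134], [0.0058, -0.0177], [0.0077, -0.0219], [0.0099, -0.0261], [0.0122, -0.0301], [0.0147, -0.034]]
[636.  -58.9] [[0.0027, -0.0038], [0.0056, -0.0075], [0.0086, -0.011], [0.0118, -0.0144], [0.0152, -0.0176], [0.0187, -0.0207], [0.0223, -0.0236], [0.0261, -0.0264]]
[614.5 -89.4] [[0.0037, -0.0028], [0.0075, -0.0056], [0.0112, -0.0083], [0.015, -0.0111], [0.0187, -0.0139], [0.0224, -0.0167], [0.0262, -0.0195], [0.0299, -0.0222]]
[ 592.9 -119.8] [[0.0037, -0.0028], [0.0075, -0.0056], [0.0112, -0.0083], [0.015, -0.0111], [0.0187, -0.0139], [0.0224, -0.0167], [0.0262, -0.0195], [0.0299, -0.0222]]
```

>>> {"op": "carry_out", "data": {
  "slide": [
    [-0.0005,-0.0046,0],
    [-0.0011,-0.0093,0],
    [-0.0016,-0.0139,0],
    [-0.0021,-0.0185,0],
    [-0.0027,-0.0231,0],
    [-0.0032,-0.0278,0],
    [-0.0038,-0.0324,0],
    [-0.0043,-0.037,0]
  ],
  "roll": [0,0,0,0,0,0,0,0],
  "claw": [0,0,0,0,0,0,0,0]
}}

```text
clock: 10.32
position: [631.3, 81.3, 56.5]
ee_rot: [-0.157, 0.988, 0.001, 0.001]
contact_force: [-1.8, 3.2, 6.5]
gripper_width: -0.4
grasp_force: 2.8
```

>>> {"op": "carry_out", "data": {
  "slide": [
    [-0.0005,-0.0046,0],
    [-0.0011,-0.0093,0],
    [-0.0016,-0.0139,0],
    [-0.0021,-0.0185,0],
    [-0.0027,-0.0231,0],
    [-0.0032,-0.0278,0],
    [-0.0038,-0.0324,0],
    [-0.0043,-0.037,0]
  ],
  "roll": [0,0,0,0,0,0,0,0],
  "claw": [0,0,0,0,0,0,0,0]
}}

```text
clock: 11.32
position: [646.7, 47.4, 56.5]
ee_rot: [-0.157, 0.988, 0.001, 0.001]
contact_force: [-1.3, 3.4, 6.2]
gripper_width: 0.0
grasp_force: 2.9
```

```bash
python3 - <<'E'
from fit import *
p=get_image("top");P,ok=bar_pts(p);g=p["img"].max(axis=2)
m=ok&(g<60)&(P[...,2]>22)&(P[...,2]<46);m[:160]=0;m[215:]=0;m[:,:308]=0;m[:,362:]=0
v,u=np.nonzero(m);pts=np.array([world(p,(a,b),34)[:2] for a,b in zip(u,v)])
d=np.linalg.norm(pts[:,None]-place([656.08,-7.49,-.093],S)[None],axis=2).min(1);print(len(pts),d.mean())
s=read_state();print(s["clock"],s["position"].round(2),s["contact_force"].round(2),s["grasp_force"])
w=place([656.08,-7.49,-.093],S);d=w-s["position"][:2];i=np.linalg.norm(d,axis=1).argmin();print(S[i],d[i])
E
```

```text
368 5.026893847090732
11.375 [646.98  46.92  56.51] [-1.57  2.91  6.44] 2.871645838022232
56.0 [-1.1122517  -0.07180519]
```

The strip hasn't shifted and I'm 1 mm off the line, so I'll carry on.

>>> {"op": "carry_out", "data": {
  "slide": [
    [-0.0002,-0.0046,0],
    [-0.0004,-0.0093,0],
    [-0.0005,-0.0139,0],
    [-0.0002,-0.0186,0],
    [0.0001,-0.0232,0],
    [0.0006,-0.0279,0],
    [0.0014,-0.0325,0],
    [0.0023,-0.0371,0]
  ],
  "roll": [0,0,0,0,0,0,0,0],
  "claw": [0,0,0,0,0,0,0,0]
}}

```text
clock: 12.38
position: [656.6, 11.4, 56.7]
ee_rot: [-0.157, 0.988, 0.0, 0.002]
contact_force: [-1.4, 3.2, 5.5]
gripper_width: -0.2
grasp_force: 2.8
```

>>> {"op": "carry_out", "data": {
  "slide": [
    [0.0011,-0.0045,0],
    [0.0025,-0.009,0],
    [0.004,-0.0134,0],
    [0.0058,-0.0177,0],
    [0.0077,-0.0219,0],
    [0.0099,-0.0261,0],
    [0.0122,-0.0301,0],
    [0.0147,-0.034,0]
  ],
  "roll": [0,0,0,0,0,0,0,0],
  "claw": [0,0,0,0,0,0,0,0]
}}

```text
clock: 13.38
position: [653.9, -25.5, 56.9]
ee_rot: [-0.157, 0.988, 0.0, 0.003]
contact_force: [1.6, 3.3, 5.1]
gripper_width: 0.2
grasp_force: 2.7
```

```bash
python3 - <<'E'
from fit import *
s=read_state();print(s["clock"],s["position"].round(2),s["contact_force"].round(2),s["grasp_force"])
w=place([656.08,-7.49,-.093],S);d=w-s["position"][:2];i=np.linalg.norm(d,axis=1).argmin();print(S[i],d[i])
E
```

```text
13.375 [653.89 -25.46  56.95] [1.64 3.34 5.14] 2.6727978070266545
-18.0 [-1.08383193  0.29380715]
```

>>> {"op": "carry_out", "data": {
  "slide": [
    [0.003,-0.0038,0.0001],
    [0.006,-0.0075,0.0002],
    [0.0091,-0.011,0.0003],
    [0.0124,-0.0144,0.0004],
    [0.0158,-0.0176,0.0004],
    [0.0194,-0.0207,0.0005],
    [0.0231,-0.0236,0.0005],
    [0.0269,-0.0264,0.0005]
  ],
  "roll": [0,0,0,0,0,0,0,0],
  "claw": [0,0,0,0,0,0,0,0]
}}

```text
clock: 14.38
position: [637.3, -59.1, 56.8]
ee_rot: [-0.157, 0.988, -0.0, 0.004]
contact_force: [1.3, 3.0, 6.5]
gripper_width: 0.1
grasp_force: 2.7
```

>>> {"op": "carry_out", "data": {
  "slide": [
    [0.0037,-0.0028,0],
    [0.0075,-0.0056,0],
    [0.0112,-0.0083,0],
    [0.015,-0.0111,0],
    [0.0187,-0.0139,0],
    [0.0224,-0.0167,0],
    [0.0262,-0.0195,0],
    [0.0299,-0.0222,0]
  ],
  "roll": [0,0,0,0,0,0,0,0],
  "claw": [0,0,0,0,0,0,0,0]
}}

```text
clock: 15.38
position: [615.7, -89.6, 56.8]
ee_rot: [-0.157, 0.988, -0.0, 0.004]
contact_force: [2.0, 2.5, 5.7]
gripper_width: 0.1
grasp_force: 2.8
```

```bash
python3 - <<'E'
from fit import *
s=read_state();print(s["clock"],s["position"].round(2),s["contact_force"].round(2),s["grasp_force"])
w=place([656.08,-7.49,-.093],S);d=w-s["position"][:2];i=np.linalg.norm(d,axis=1).argmin();print(S[i],d[i])
E
```

```text
15.375 [615.72 -89.56  56.76] [1.97 2.47 5.71] 2.7523018419742584
-93.0 [-1.12283052  0.37812111]
```

>>> {"op": "carry_out", "data": {
  "slide": [
    [0.0037,-0.0028,0],
    [0.0075,-0.0056,0],
    [0.0112,-0.0083,0],
    [0.015,-0.0111,0],
    [0.0187,-0.0139,0],
    [0.0224,-0.0167,0],
    [0.0262,-0.0195,0],
    [0.0299,-0.0222,0]
  ],
  "roll": [0,0,0,0,0,0,0,0],
  "claw": [0,0,0,0,0,0,0,0]
}}

```text
clock: 16.38
position: [594.1, -120.1, 56.7]
ee_rot: [-0.157, 0.988, -0.0, 0.003]
contact_force: [2.3, 3.0, 5.1]
gripper_width: 0.3
grasp_force: 2.8
```

>>> {"op": "carry_out", "data": {
  "slide": [
    [0,0,0],
    [0,0,0],
    [0,0,0],
    [0,0,0]
  ],
  "roll": [0,0,0,0],
  "claw": [0,0,0,0]
}}

```text
clock: 16.88
position: [593.8, -120.4, 56.6]
ee_rot: [-0.157, 0.988, -0.0, 0.003]
contact_force: [0.8, 1.2, 5.2]
gripper_width: 0.1
grasp_force: 2.8
```

>>> {"op": "carry_out", "data": {
  "slide": [
    [0,0,-0.005],
    [0,0,-0.02],
    [0,0,-0.05],
    [0,0,-0.09],
    [0,0,-0.13],
    [0,0,-0.15],
    [0,0,-0.15],
    [0,0,-0.15]
  ],
  "roll": [0,0,0,0,0,0,0,0],
  "claw": [0,0,0,0,0,0,0,0]
}}

```text
clock: 17.88
position: [590.2, -120.7, 204.2]
ee_rot: [-0.156, 0.988, 0.0, -0.001]
contact_force: [0.4, 0.0, 0.2]
gripper_width: -0.1
grasp_force: 0.0
```

```bash
python3 - <<'E'
from fit import *
s=read_state();print(s["clock"],s["position"].round(2),s["contact_force"].round(2))
p=get_image("top");a=cv2.resize(p["img"][140:225,215:375],None,fx=4,fy=4,interpolation=cv2.INTER_CUBIC)
cv2.imwrite("pics/end.png",a[...,::-1])
E
```

```text
17.875 [ 590.22 -120.69  204.17] [0.38 0.   0.18]
```

View pics/end.png

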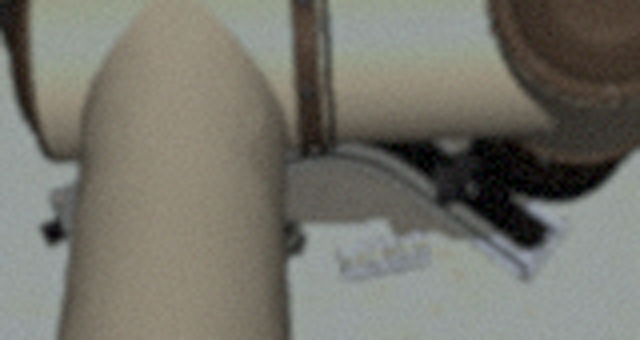

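The arm has lifted clear and reads no contact force. The strip's plain end at crop (545,235), the box at (60,215) and the terminal at (385,250) are all where they were at the start.

```bash
python3 -c "
from bench import *
print(job_done())"
```

```text
the job is handed in; nothing more can be done
None
```

I stroked the bar from the junction-box end round the bend to the plain end, keeping it pressed about 3 mm, then lifted off clear and handed the job in; the plain end, box and terminal looked unmoved, though the arm hid the middle of the strip in the last picture and no verdict came back.

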